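# Close the colour canister with its bayonet cap

### The job

Close the steel colour canister with its bayonet cap: pick the cap up by its black grip bar, set it in the canister's mouth and turn it under light pressure until its two lugs find the slots. Push it in gently against the spring, turn it clockwise (seen from above) to the stop and let the spring lift it into its latch, then let go. Never force it, and leave the other things on the table where they are.

Things in the scene. Friction and masses are not known exactly. Their poses are not given: they have to be found in the camera images.
- canister: Fixed upright can of dull metal, 76 mm across, on a screwed-down round foot 94 mm across. Origin: centre of its underside, z up along its axis. On top a steel mouth ring 72 mm across. Cap origin above this origin: 100 mm with the lugs on the rim, 95 in the slots and lifted by the spring, under 87 deep enough to turn, 82 bottomed, 91 latched. Over 45 N between cap and canister is forcing.
- mouth (a point): On the axis at the rim, 110 mm above the canister's origin, same axes. Bore 46.4 mm across, with two opposite slots 11 mm wide at the bore, out to 60 mm across. They lie near the canister's +x and -x, but the ring is clamped up to 0.35 rad to either side of that; this turn is not measured: see it or feel for it. The ring does not slip when the cap is turned.
- ledge (a point): On the axis, 8 mm below the rim. Beside each slot, clockwise seen from above only, a closed channel runs under a ledge whose underside is at this height; to turn there the lug tops must be lower. Its floor stops them 13 mm below the rim. A stop ends the turn about 0.80 rad from the middle of the slot.
- pocket (a point): On the axis, 4 mm below the rim: roof height of the latch pockets. From about 0.70 rad clockwise of the slot to the stop there is a pocket above the lug, 4 mm deep, into which the spring lifts it. It is then latched.
- seal_disc (a joint): Flat rubber sealing disc 38 mm across in the bore, on a spring; m pressed down, 0 at rest (top 15 mm below the rim), 0.016 at most. 3 N at first touch, 0.5 N more per mm. The cap's underside presses on it.
- cap: Loose cap, about 0.12 kg, upright on the table. Origin: centre of its underside, z up, x along its grip bar. Dull metal plug 44 mm across, foot tapered to 37 mm over its lowest 5 mm; two steel lugs at +x and -x, in line with the bar (8 mm wide, 57 mm over both, from 10 to 15 mm up); disc 58 mm across from 29 to 36 mm up. Same after half a turn.
- grip (a point): Point on the cap's axis, 56 mm above its underside, same axes as the cap: where to pinch the black grip bar, 46 mm long (x), 12 mm thick (y), from 36 to 66 mm above the cap's underside.
- whetstone: Bystander: grey whetstone lying flat, 45 x 140 x 20 mm, long along its y; origin under its centre.
- colour_cup: Bystander: open conical brassy cup, 65 mm across, 48 mm high; origin under its centre.
- rusty_tin: Bystander: open reddish brown tin, 54 mm across, 55 mm high; origin under its centre.
- knob_block: Bystander: black square printing block with a round knob grip, 66 x 66 x 83 mm; origin under its centre.
- flat_block: Bystander: dark flat printing block, carved face up, 62 x 77 x 28 mm; origin under its centre.

How it is judged:
On the way:
1. the cap is pushed into the canister's mouth, deep enough for the lugs to pass under the ledge (z of cap in the frame of canister between 0.078 and 0.0882 m and horizontal distance between cap and canister below 0.005 m), for 0.05 s.
At the end, for the whole second after the job is handed in: The cap is latched in the canister: its origin 89 to 92.8 mm above the canister's origin, within 4 mm of its axis, tilted less than 0.12 rad, at rest and released (z of cap in the frame of canister between 0.089 and 0.0928 m and horizontal distance between cap and canister below 0.004 m and angle between cap's own z axis and vertical below 0.12 rad and linear speed of cap below 0.02 m/s); the robot touches nothing.
It fails at once if the cap is forced: more than 45 N between cap and canister (contact force between cap and canister above 45 N).
It fails at once if a bystander is moved more than 3 cm (distance of any of whetstone, colour_cup, rusty_tin, knob_block, flat_block from where it was at the start of the episode above 0.03 m).
It also fails if it takes over 64 s, if anything falls off the work surface, if the arm or the gripper's body presses on something with over 40 N, if the wrist force passes 120 N, or if a joint passes its speed limit or range.

### The arm

A 7-joint arm with a two-finger parallel gripper is mounted at the origin on a cart in front of the work surface, level with it; the furniture and walls round the work are solid. World frame = base frame: x ahead of the robot, y to its left, z up, the work surface at z = 0. Lengths are in m, angles in rad, forces in N, time in s.
With the tool pointing down it reaches from about 0.35 to 0.9 m from the base axis. Payload 8.1 kg.
Tool frame: the origin (TCP) lies at the very end of the fingers, on their centre line; the grasp point (between the pads) lies arm.pinch_z behind it (arm.pinch_z is the distance from the TCP to the grasp point, in m); x points along the fingers, z is the direction in which the jaws open and shut, and the axes are right-handed (so a half turn about x gives the same grasp; the last joint's range is limited). The gripper opens to 85 mm and grips with 20 to 120 N. Pads are 22 mm wide; open, the fingers measure 114 mm over their backs; the gripper's body (76 mm by 85 mm) begins 54 mm behind the grasp point. The pads swing forward as they close: fully open they stand 13 mm farther back than shut.
Start: joints at [1.122, 0.434, 0.025, 1.573, -0.012, 1.134, -0.075], TCP at [0.212, -0.588, 0.231] pointing down, gripper open.
Joint ranges: [-2.62, 2.62], [-0.44, 2.09], [-1.27, 1.32], [0.08, 2.57], [-1.32, 4.46], [0.12, 2], [-2.74, 2.74]. Speed limits (rad/s): [2.22, 2.22, 3.01, 3.01, 3.14, 3.14, 3.14].

### API

Orientations are given as a rotation vector (axis times angle).
In Python, from rig import arm, get_image gives the robot as it stands.
- The arm moves only by the tool play_rows, never from a script. Its argument "moves" is text: rows parted by semicolons, each of 7 numbers parted by spaces: the shift along the tool's x, y, z in mm, then the turn, a rotation vector about the tool's x, y, z in rad, then the gripper command: -1 is shut, 1 is fully open, values between are in proportion. In form: tx ty tz rx ry rz grip; .... A call has 1 to 8 rows; each row shifts and turns the pose as measured when the row begins, along the tool's axes as they then stand; what a row does not reach is not made up. A row lasts 1/8 s, in which the tool goes at most 62.5 mm and 10.7 degrees, less where a joint would pass 70% of its speed; a pose out of reach is approached as far as the arm can. A call is refused whole if a number of a shift passes 62.5 or a number of a turn 0.188, either way. A call with a gripper value outside its range is refused whole. The fingers move at their own pace and stop on an object; "squeeze" is the grip in N (left out, the last holds). Time passes only in rows, so rows that do not move let the fingers close. It gives the time, the measured TCP pose, the force and the opening at its end, in the units of the state.
- arm.observe(): the state, without advancing time (a new reading comes with each control period).
- get_image(name): name is "side" or "top"; returns a dict with "pixels" (480x640x3 uint8, red, green, blue), "fx", "fy", "cx", "cy" (pixels), "R" (3x3) and "t" (3): a world point X has camera coordinates R X + t. Camera axes: x right, y down, z forward; pixel columns grow to the right and rows downward; lengths in m; the calibration is good to about 2 mm. A picture is of the moment at which its call begins. There is no depth.
- arm.close_job(): hands the job in, once; it reports no verdict.
The state is a dict: "t": time; "joint_pos": joint angles; "qd": joint speeds; "joint_torque": joint torques, N m; "tool_pos": TCP position; "eef_rot": TCP orientation; "wrist_force": force on the tool from outside, world axes, zero at the start; "moment": the same for the moment, N m; "grip_width": opening from 0.0 (shut) to 1.0 (fully open).
Only numpy, scipy, OpenCV 4.12 (cv2) and the standard library are available. Lean on these libraries where they do the work, as an engineer would, in place of code of your own. Each camera call takes 0.05 s, during which the arm holds its last target.

## Working session

There is one attempt and no reset: what is moved stays moved. The work goes in short steps, Python scripts to look and compute and a tool call to move; the robot and the scene stay as the last step left them, time stands still between calls to the robot, and variables do not carry over. Pictures are saved under pics/ and viewed, and the job is handed in when it is done.

Besides the shell and the picture viewer there is one more tool, called as name(argument=value, ...) on one line, values as JSON. play_rows: Moves the arm, as the interface text tells. Its arguments: {"type":"object","properties":{"moves":{"type":"string"},"squeeze":{"type":"number"}},"required":["moves"]}

```bash
mkdir -p pics; ls; python3 - <<'E'
from rig import arm,get_image
import cv2
print(arm.observe(), arm.pinch_z)
for n in("side","top"):
    im=get_image(n); cv2.imwrite(f"pics/{n}0.png",im["pixels"][:,:,::-1])
    print(n,{k:im[k] for k in im if k!="pixels"})
E
```

```text
pics
{'t': 0.0, 'joint_pos': array([ 1.12242179,  0.43521727,  0.02498304,  1.57412138, -0.01159475,
        1.13399744, -0.07510313]), 'qd': array([-2.66165425e-04,  1.17332592e-03, -4.44224108e-04,  2.33678567e-04,
       -3.30899213e-05, -1.17322286e-03,  1.69662370e-03]), 'joint_torque': array([ 1.56555408e-03, -6.70469499e+01,  1.02538470e+00, -3.16212094e+01,
        1.54359173e-02,  1.23279006e-02, -1.47868457e-05]), 'tool_pos': array([ 0.21159119, -0.58754318,  0.23052025]), 'eef_rot': array([ 0.95173046,  1.35456824, -0.95042527]), 'wrist_force': array([-0.08107853, -0.52893211, -0.57574394]), 'moment': array([ 0.01144844,  0.00348635, -0.01370888]), 'grip_width': 0.9978779563771079} 0.0187
side {'fx': 439.7832390649692, 'fy': 439.7832390649692, 'cx': 321.3852006543208, 'cy': 235.9289142956561, 'R': array([[-0.96310055, -0.26837056,  0.02036093],
       [-0.15033481,  0.4736689 , -0.86777717],
       [ 0.2232415 , -0.83881763, -0.49653622]]), 't': array([0.46987098, 0.27389002, 0.66487352])}
top {'fx': 573.8283721836625, 'fy': 573.8283721836625, 'cx': 320.0729539627858, 'cy': 239.59844631360298, 'R': array([[ 0.00399538, -0.99969266,  0.02446675],
       [-0.98680944, -0.00790122, -0.1616932 ],
       [ 0.16183682, -0.02349799, -0.98653773]]), 't': array([-0.22344823,  0.56454291,  1.33804401])}
```

View pics/top0.png

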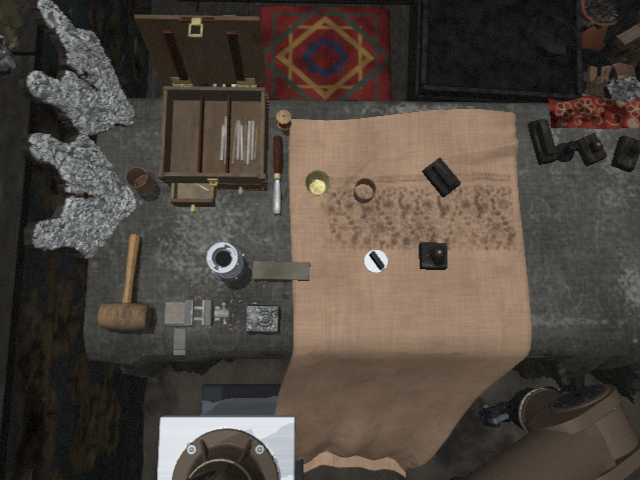

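View pics/side0.png

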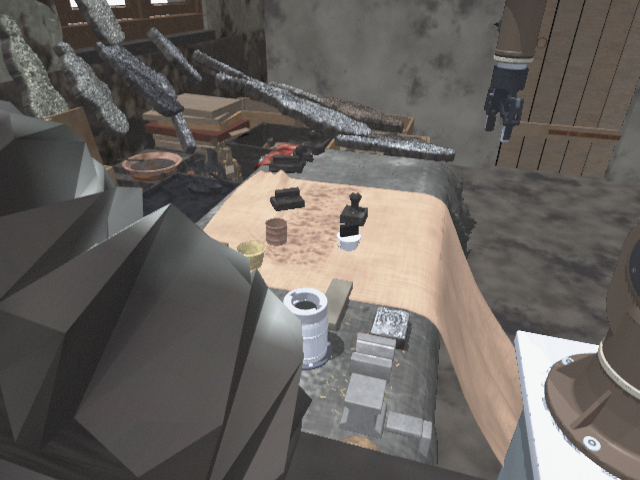

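```bash
python3 - <<'E'
import cv2,numpy as np
a=cv2.imread("pics/top0.png");b=cv2.imread("pics/side0.png")
c1=cv2.resize(a[231:291,195:255],(400,400),interpolation=cv2.INTER_CUBIC)
c2=cv2.resize(a[231:291,345:405],(400,400),interpolation=cv2.INTER_CUBIC)
cv2.imwrite("pics/c0.png",np.hstack([c1,c2]))
c1=cv2.resize(b[280:380,265:345],(480,600),interpolation=cv2.INTER_CUBIC)
c2=cv2.resize(b[205:255,330:370],(320,400),interpolation=cv2.INTER_CUBIC)
o=np.zeros((600,800,3),np.uint8);o[:,:480]=c1;o[:400,480:]=c2
cv2.imwrite("pics/c1.png",o)
E
```

```text
(no output)
```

View pics/c0.png

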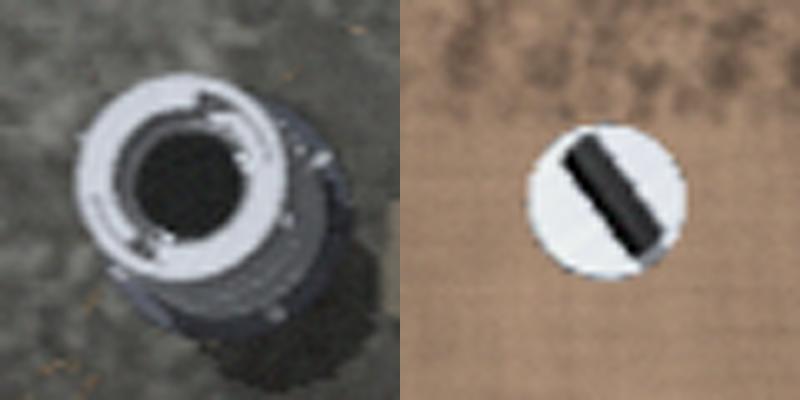

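View pics/c1.png

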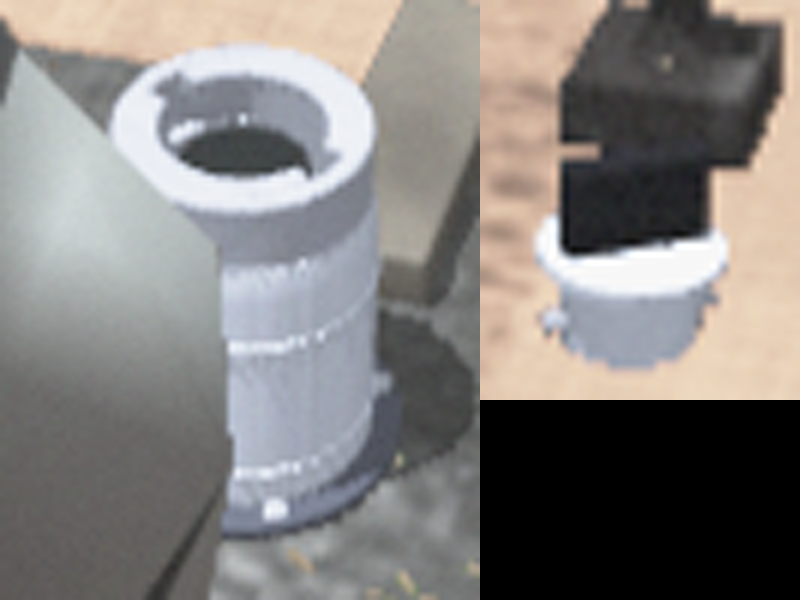

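```bash
cat > h.py <<'E'
import numpy as np,cv2
from rig import arm,get_image
from scipy.spatial.transform import Rotation as Ro
def cam(n):
    return get_image(n)
def ray(im,u,v,z):
    d=np.array([(u-im["cx"])/im["fx"],(v-im["cy"])/im["fy"],1]);R=im["R"];t=im["t"]
    C=-R.T@t; D=R.T@d; return C+D*(z-C[2])/D[2]
def proj(im,X):
    c=im["R"]@np.asarray(X)+im["t"]; return np.array([im["fx"]*c[0]/c[2]+im["cx"],im["fy"]*c[1]/c[2]+im["cy"]])
def st():
    s=arm.observe(); R=Ro.from_rotvec(s["eef_rot"]).as_matrix()
    print("t",s["t"],"tcp",s["tool_pos"].round(4),"grip",round(s["grip_width"],3),"F",s["wrist_force"].round(1),"M",s["moment"].round(2));print(R.round(4)); print("q",s["joint_pos"].round(3))
    return s,R
E
python3 - <<'E'
from h import *
T=get_image("top");S=get_image("side")
p=ray(T,222.15,257.6,.11);print("can",p, "side proj",proj(S,p),"expect 305.5,301.5")
a=ray(T,226.8,246,.11);b=ray(T,216.75,267.75,.11);print(a,b,np.linalg.norm(a-b),np.arctan2(*(a-b)[1::-1]))
q=ray(T,376.05,261.2,.035);print("cap",q,proj(S,[q[0],q[1],.036]))
g=cv2.cvtColor(T["pixels"],cv2.COLOR_RGB2GRAY)[245:278,360:392]
m=(g<70).astype(np.uint8);ys,xs=np.nonzero(m);c=cv2.minAreaRect(np.c_[xs+360,ys+245].astype(np.float32));print(c,len(xs))
B=cv2.boxPoints(c);w=[ray(T,*k,.063) for k in B];print(np.array(w).round(4))
for i in range(2): d=w[i+1]-w[i];print(np.linalg.norm(d),np.arctan2(d[1],d[0]))
# white disc ellipse in top
g2=cv2.cvtColor(T["pixels"],cv2.COLOR_RGB2HSV)[240:285,355:397]
m=((g2[...,1]<60)|(g2[...,2]<70)).astype(np.uint8)
cs,_=cv2.findContours(m,cv2.RETR_EXTERNAL,cv2.CHAIN_APPROX_NONE);k=max(cs,key=len);print(cv2.fitEllipse(k),"off 355,240")
s,R=st()
E
```

```text
can [0.51230438 0.00523558 0.11      ] side proj [307.52728307 299.37011237] expect 305.5,301.5
[ 0.53921401 -0.00454894  0.11      ] [0.48889119 0.01676401 0.11      ] 0.05465005141157609 -0.4006203678601798
cap [ 0.51597914 -0.35676177  0.035     ] [350.14291333 234.31033701]
((376.310791015625, 260.1351318359375), (18.250879287719727, 5.696134090423584), 54.462318420410156) 104
[[ 0.5287 -0.3359  0.063 ]
 [ 0.5368 -0.3471  0.063 ]
 [ 0.5013 -0.372   0.063 ]
 [ 0.4933 -0.3608  0.063 ]]
0.013783034580768558 -0.9458245238796332
0.04338579520215763 -2.529781317918176
((20.382034301757812, 20.73123550415039), (23.147464752197266, 23.706626892089844), 103.65262603759766) off 355,240
t 0.2 tcp [ 0.2117 -0.5877  0.2308] grip 0.998 F [-0.1 -0.2  0.4] M [0.02 0.01 0.07]
[[-4.000e-04  9.408e-01  3.389e-01]
 [ 9.000e-04  3.389e-01 -9.408e-01]
 [-1.000e+00 -1.000e-04 -1.000e-03]]
q [ 1.122  0.435  0.025  1.574 -0.012  1.134 -0.075]
```

play_rows(moves="0 52 -16.6 0 0 0 0;0 52 -16.6 0 0 0 0;0 52 -16.6 0 0 0 -0.1;0 52 -16.6 0 0 0 -0.1;0 52 -16.6 0 0 0 -0.1;0 52 -16.6 0 0 0 -0.1;0 52 -16.6 -0.13 0 0 -0.1;0 0 0 -0.136 0 0 -0.1", squeeze=40)

```text
t: 1.2
tool_pos: [0.5232, -0.3483, 0.2285]
eef_rot: [0.747, 1.442, -0.745]
wrist_force: [-1.1, -0.3, -0.2]
grip_width: 0.448
```

```bash
cat >> h.py <<'E'
def go(x,y,z,ang=None):
    s,R=st(); d=np.array([x,y,z])-s["tool_pos"]; print("tool delta mm",(R.T@d*1000).round(1))
    a=np.arctan2(R[1,2],R[0,2]); print("jaw ang",a, "rx needed", None if ang is None else -((ang-a+np.pi)%(2*np.pi)-np.pi))
    tgt=None
    if ang is not None:
        # full rotation error in tool frame to vertical tool with jaw ang
        z=np.array([np.cos(ang),np.sin(ang),0]);x=np.array([0,0,-1.]);y=np.cross(z,x)
        print("rotvec err",Ro.from_matrix(R.T@np.c_[x,y,z]).as_rotvec().round(3))
E
python3 -c "
from h import *
go(.515,-.355,.12,-.959)"
```

```text
t 1.2 tcp [ 0.5232 -0.3483  0.2285] grip 0.448 F [-1.1 -0.3 -0.2] M [-0.08  0.04  0.02]
[[-2.000e-03  8.168e-01  5.769e-01]
 [ 2.100e-03  5.769e-01 -8.168e-01]
 [-1.000e+00 -4.000e-04 -2.900e-03]]
q [ 0.596  0.451 -0.137  1.554  0.064  1.143 -0.51 ]
tool delta mm [108.5 -10.5   1. ]
jaw ang -0.9558890685346787 rx needed 0.003110931465321265
rotvec err [ 0.003 -0.003  0.   ]
```

play_rows(moves="50 -5 0.5 0 0 0 -0.1;50 -5 0.5 0 0 0 -0.1;30 0 0 0 0 0 -0.1;5 0 0 0 0 0 -0.1")

```text
t: 1.7
tool_pos: [0.5172, -0.354, 0.0906]
eef_rot: [0.743, 1.441, -0.741]
wrist_force: [0.0, -0.5, -0.5]
grip_width: 0.449
```

```bash
python3 -c "
from h import *
go(.515,-.355,.042,-.959)
T=get_image('top')['pixels'][216:306,330:430,::-1];S=get_image('side')['pixels'][180:260,310:400,::-1]
cv2.imwrite('pics/g1.png',np.hstack([cv2.resize(T,(400,400),interpolation=2),cv2.resize(S,(400,400),interpolation=2)]))"
```

```text
t 1.7 tcp [ 0.5172 -0.354   0.0906] grip 0.449 F [ 0.  -0.5 -0.5] M [ 0.03  0.01 -0.03]
[[ 2.000e-04  8.139e-01  5.810e-01]
 [ 1.400e-03  5.810e-01 -8.139e-01]
 [-1.000e+00  1.000e-03 -1.000e-03]]
q [ 0.604  0.582 -0.131  1.709  0.093  0.857 -0.517]
tool delta mm [48.6 -2.4 -0.4]
jaw ang -0.9508398672135248 rx needed 0.008160132786475316
rotvec err [ 0.008 -0.001 -0.001]
```

View pics/g1.png

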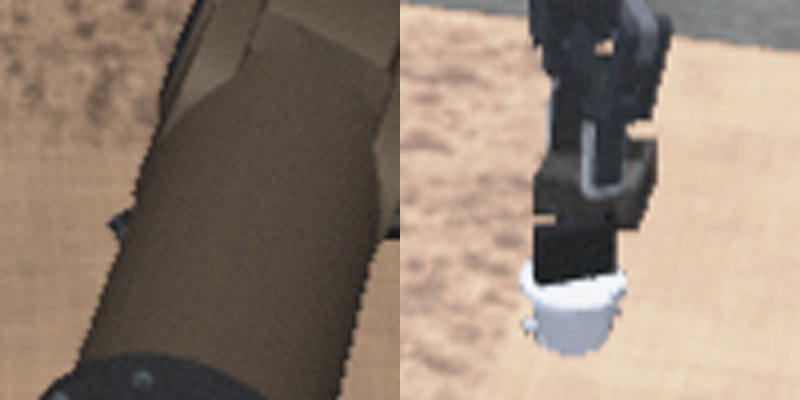

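```bash
python3 -c "
from h import *
s,R=st();S=get_image('side');p=s['tool_pos']
for o in (-.019,0,.019): 
  for h in (0,-.01):
    q=proj(S,p+R[:,2]*o+R[:,0]*h);print(o,h,q,(q[0]-310)*400/90+400,(q[1]-180)*5)
for b in (-.023,0,.023):
  for z in (.036,.066):
    q=proj(S,[.515+R[0,1]*b,-.355+R[1,1]*b,z]);print('bar',b,z,(q[0]-310)*400/90+400,(q[1]-180)*5)
"; python3 - <<'E'
import cv2
im=cv2.imread('pics/g1.png')[:,500:700];cv2.imwrite('pics/g2.png',cv2.resize(im[80:380],(400,600)))
E
```

```text
t 1.8 tcp [ 0.5183 -0.3547  0.0926] grip 0.45 F [0.5 0.6 0.3] M [-0.   -0.03  0.04]
[[ 2.800e-03  8.140e-01  5.809e-01]
 [-2.000e-04  5.809e-01 -8.140e-01]
 [-1.000e+00  2.200e-03  1.800e-03]]
q [ 0.604  0.58  -0.131  1.707  0.093  0.858 -0.517]
-0.019 0 [353.48424536 217.17419399] 593.2633127045438 185.8709699384528
-0.019 -0.01 [353.74206472 213.31246187] 594.4091765122221 166.56230936811937
0 0 [350.24418508 213.61333045] 578.8630448179176 168.0666522706413
0 -0.01 [350.48244618 209.79232491] 579.9219830371143 148.9616245316428
0.019 0 [347.09950364 210.15728936] 564.8866828622952 150.78644678714966
0.019 -0.01 [347.31923996 206.37630581] 565.8632887299877 131.88152905716336
bar -0.023 0.036 618.2413380706705 266.3716318559838
bar -0.023 0.066 621.750394189129 211.76198912591602
bar 0 0.036 579.4847786590404 273.5756858594394
bar 0 0.066 582.4649000032739 218.70141256342947
bar 0.023 0.036 540.210717709097 280.8759328450758
bar 0.023 0.066 542.6473124408509 225.73482543202488
```

View pics/g2.png

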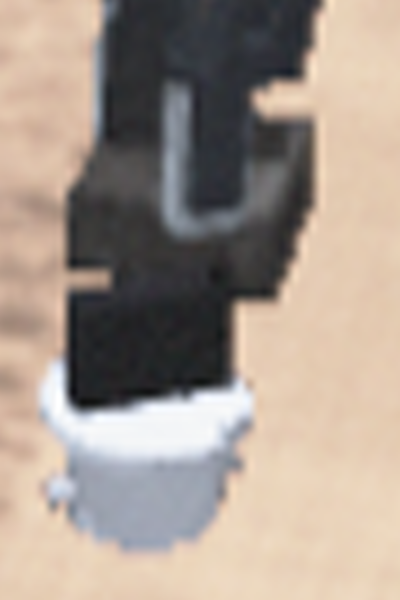

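play_rows(moves="30 0 0 0 0 0 -0.1;15 0 0 0 0 0 -0.1;0 0 0 0 0 0 -0.1")

```text
t: 2.22
tool_pos: [0.5227, -0.3572, 0.0529]
eef_rot: [0.741, 1.427, -0.74]
wrist_force: [0.6, -0.2, 0.9]
grip_width: 0.453
```

```bash
python3 -c "
from h import *
go(.517,-.354,.041,-.959)
S=get_image('side')['pixels'][180:260,310:390,::-1]
cv2.imwrite('pics/g3.png',cv2.resize(S,(560,560),interpolation=2))
go(.517,-.354,.041,-.959)"
```

```text
t 2.225 tcp [ 0.5227 -0.3572  0.0529] grip 0.453 F [ 0.6 -0.2  0.9] M [ 0.03 -0.   -0.01]
[[ 0.012   0.8141  0.5806]
 [-0.0057  0.5807 -0.8141]
 [-0.9999  0.0064  0.0116]]
q [ 0.6    0.631 -0.125  1.732  0.105  0.772 -0.527]
tool delta mm [11.8 -2.9 -6. ]
jaw ang -0.9512409620533487 rx needed 0.007759037946651226
rotvec err [ 0.008  0.012 -0.006]
t 2.275 tcp [ 0.5231 -0.3573  0.0536] grip 0.45 F [-0.5  0.3  0.3] M [ 0.04  0.02 -0.07]
[[ 0.0128  0.8141  0.5806]
 [-0.0062  0.5807 -0.8141]
 [-0.9999  0.0068  0.0124]]
q [ 0.6    0.63  -0.125  1.732  0.105  0.772 -0.527]
tool delta mm [12.5 -3.1 -6.4]
jaw ang -0.9512513369054019 rx needed 0.007748663094598207
rotvec err [ 0.008  0.012 -0.007]
```

View pics/g3.png

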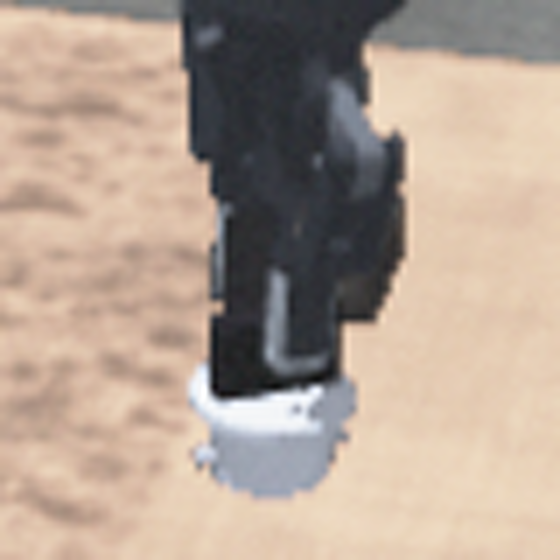

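play_rows(moves="6 -1 -5 0 0.012 -0.007 -0.1;5 0 0 0 0 0 -0.1;0 0 0 0 0 0 -0.1")

```text
t: 2.65
tool_pos: [0.5204, -0.3543, 0.044]
eef_rot: [0.741, 1.438, -0.742]
wrist_force: [0.7, 0.4, 0.2]
grip_width: 0.447
```

```bash
python3 -c "
from h import *
go(.517,-.354,.041,-.959)"
```

```text
t 2.65 tcp [ 0.5204 -0.3543  0.044 ] grip 0.447 F [0.7 0.4 0.2] M [-0.01 -0.02  0.07]
[[ 2.000e-03  8.141e-01  5.807e-01]
 [-1.700e-03  5.807e-01 -8.141e-01]
 [-1.000e+00  6.000e-04  2.500e-03]]
q [ 0.595  0.643 -0.123  1.737  0.107  0.766 -0.532]
tool delta mm [ 3.  -2.6 -2.2]
jaw ang -0.9512518080955453 rx needed 0.007748191904454416
rotvec err [ 0.008  0.003 -0.001]
```

play_rows(moves="2 -1 -2 -0.008 0 0 -0.3;0 0 0 0 0 0 -0.6;0 0 0 0 0 0 -1;0 0 0 0 0 0 -1;0 0 0 0 0 0 -1")

```text
t: 3.28
tool_pos: [0.5184, -0.3533, 0.0421]
eef_rot: [0.735, 1.44, -0.736]
wrist_force: [0.5, -0.2, -0.5]
grip_width: 0.133
```

```bash
python3 -c "
from h import *
go(.517,-.354,.041,-.959)
S=get_image('side')['pixels'][180:260,310:390,::-1]
cv2.imwrite('pics/g4.png',cv2.resize(S,(560,560),interpolation=2))"
```

```text
t 3.275 tcp [ 0.5184 -0.3533  0.0421] grip 0.133 F [ 0.5 -0.2 -0.5] M [ 0.   -0.03  0.01]
[[ 2.300e-03  8.092e-01  5.876e-01]
 [-1.900e-03  5.876e-01 -8.092e-01]
 [-1.000e+00  8.000e-04  2.900e-03]]
q [ 0.597  0.642 -0.125  1.744  0.11   0.759 -0.526]
tool delta mm [ 1.1 -1.6 -0.3]
jaw ang -0.9427402048783581 rx needed 0.016259795121642107
rotvec err [ 0.016  0.003 -0.001]
```

View pics/g4.png

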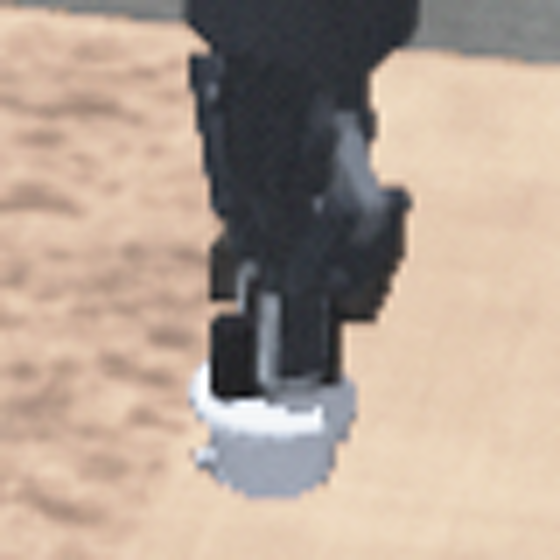

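play_rows(moves="-30 0 0 0 0 0 -1;-50 0 0 0 0 0 -1;-50 0 0 0 0 0 -1;-20 0 0 0 0 0 -1;0 0 0 0 0 0 -1")

```text
t: 3.95
tool_pos: [0.5169, -0.3524, 0.195]
eef_rot: [0.735, 1.444, -0.736]
wrist_force: [0.4, -0.3, -0.5]
grip_width: 0.132
```

```bash
python3 -c "
from h import *
go(.510,.006,.19,-.959)
S=get_image('side')['pixels'][100:260,250:450,::-1]
cv2.imwrite('pics/g5.png',cv2.resize(S,(750,600),interpolation=2))"
```

```text
t 3.95 tcp [ 0.5169 -0.3524  0.195 ] grip 0.132 F [ 0.4 -0.3 -0.5] M [-0.04  0.05  0.02]
[[-1.100e-03  8.091e-01  5.876e-01]
 [ 1.000e-04  5.876e-01 -8.091e-01]
 [-1.000e+00 -8.000e-04 -7.000e-04]]
q [ 0.608  0.473 -0.139  1.607  0.073  1.068 -0.494]
tool delta mm [   5.   205.1 -294. ]
jaw ang -0.9427027367567828 rx needed 0.01629726324321723
rotvec err [ 0.016 -0.001  0.001]
```

View pics/g5.png

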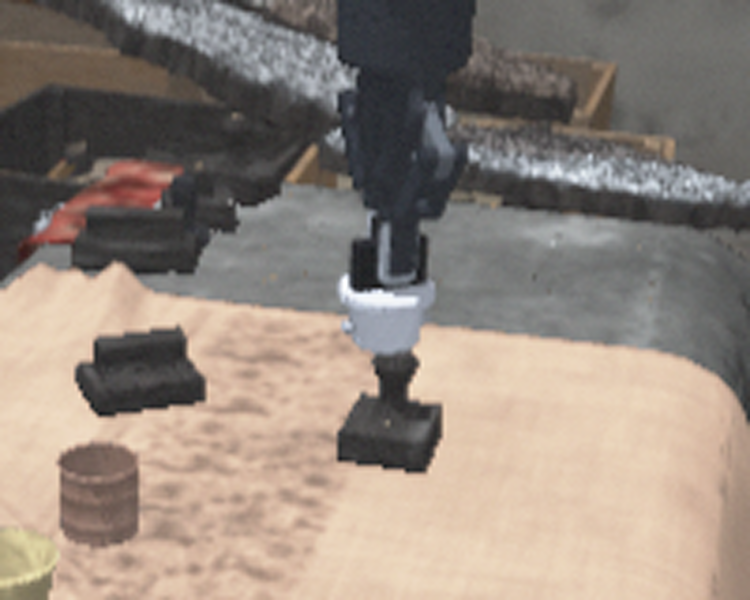

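play_rows(moves="0 29 -41.5 0 0 0 -1;0 29 -41.5 0 0 0 -1;0 29 -41.5 0 0 0 -1;0 29 -41.5 0 0 0 -1;0 29 -41.5 0 0 0 -1;0 29 -41.5 0 0 0 -1;0 29 -41.5 0 0 0 -1;0 0 0 -0.18 0 0 -1")

```text
t: 5.0
tool_pos: [0.5026, 0.0136, 0.1808]
eef_rot: [0.594, 1.509, -0.6]
wrist_force: [0.8, -0.6, -1.7]
grip_width: 0.129
```

play_rows(moves="0 0 0 -0.18 0 0 -1;0 0 0 -0.18 0 0 -1;0 0 0 -0.18 0 0 -1;0 0 0 -0.18 0 0 -1;0 0 0 -0.18 0 0 -1;0 0 0 -0.18 0 0 -1;0 0 0 -0.18 0 0 -1;0 0 0 -0.18 0 0 -1")

```text
t: 6.0
tool_pos: [0.4937, 0.0145, 0.1674]
eef_rot: [-0.556, 1.534, 0.591]
wrist_force: [-0.1, 0.3, -1.0]
grip_width: 0.134
```

```bash
python3 -c "
from h import *
go(.512,.005,.19,1.17)
S=get_image('side')['pixels'];T=get_image('top')['pixels']
cv2.imwrite('pics/g6.png',np.hstack([cv2.resize(S[200:340,240:380,::-1],(400,400),interpolation=2),cv2.resize(T[180:320,160:300,::-1],(400,400),interpolation=2)]))"
```

```text
t 6.0 tcp [0.4937 0.0145 0.1674] grip 0.134 F [-0.1  0.3 -1. ] M [ 0.   -0.03 -0.01]
[[-0.0438 -0.6656  0.745 ]
 [ 0.006   0.7455  0.6665]
 [-0.999   0.0337 -0.0287]]
q [ 0.355  0.393 -0.63   1.893  0.255  0.983  0.339]
tool delta mm [-23.4 -18.5   6.6]
jaw ang 0.7298319265791103 rx needed -0.4401680734208897
rotvec err [-0.441 -0.021 -0.039]
```

View pics/g6.png

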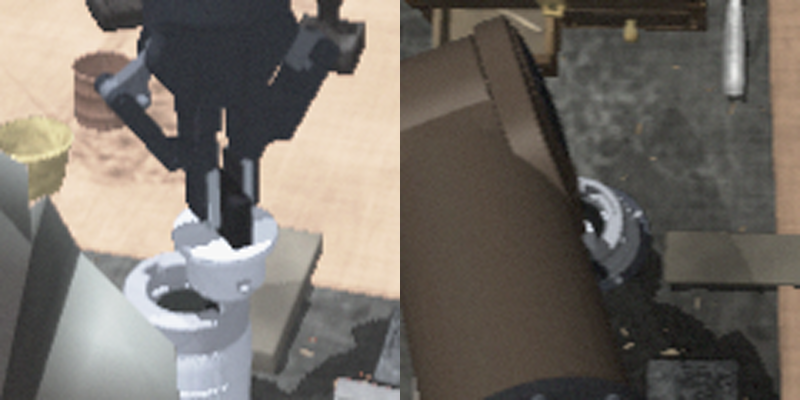

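play_rows(moves="-12 -9 3 -0.15 -0.02 -0.04 -1;-12 -9 3 -0.15 0 0 -1;0 0 0 -0.14 0 0 -1;0 0 0 0 0 0 -1")

```text
t: 6.6
tool_pos: [0.5093, 0.0059, 0.1877]
eef_rot: [-0.903, 1.386, 0.901]
wrist_force: [-0.1, 0.4, -2.0]
grip_width: 0.13
```

```bash
python3 -c "
from h import *
go(.512,.005,.17,1.17)"
```

```text
t 6.6 tcp [0.5093 0.0059 0.1877] grip 0.13 F [-0.1  0.4 -2. ] M [-0.01 -0.02 -0.05]
[[-0.0069 -0.9163  0.4003]
 [-0.0061  0.4004  0.9163]
 [-1.      0.0038 -0.0084]]
q [ 0.437  0.393 -0.728  1.859  0.31   1.013  0.737]
tool delta mm [17.7 -2.9  0.4]
jaw ang 1.1589088745737626 rx needed -0.011091125426237358
rotvec err [-0.011 -0.008 -0.004]
```

```bash
python3 -c "
from h import *
Sd=get_image('side');S=Sd['pixels'];s,R=st()
print('can side',ray(Sd,305.5,301.5,.11)); c=s['tool_pos']+R[:,0]*.006; print(proj(Sd,c),'cap disc top pred'); 
cv2.imwrite('pics/g7.png',cv2.resize(S[245:345,255:355,::-1],(600,600),interpolation=2))"
```

```text
t 6.65 tcp [0.5094 0.0058 0.1878] grip 0.129 F [ 0.5 -0.2 -1.4] M [0.02 0.01 0.05]
[[-0.0067 -0.9157  0.4018]
 [-0.0062  0.4018  0.9157]
 [-1.      0.0036 -0.0084]]
q [ 0.436  0.393 -0.727  1.858  0.31   1.013  0.736]
can side [0.51381407 0.01152435 0.11      ]
[309.44632081 263.13883927] cap disc top pred
```

View pics/g7.png

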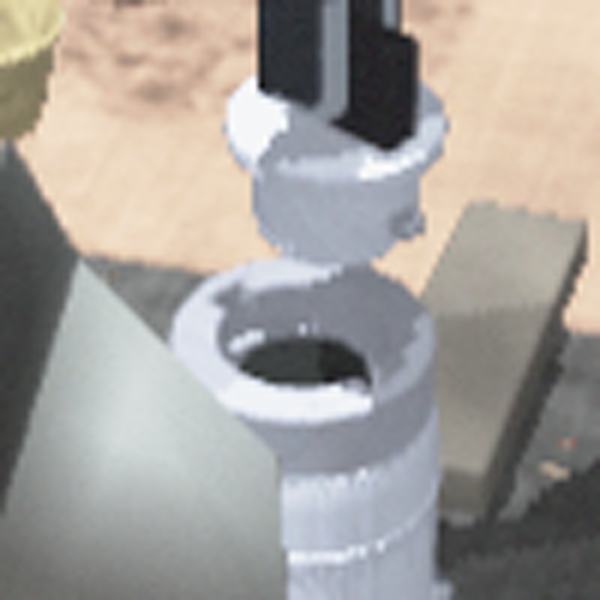

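```bash
python3 -c "
from h import *
Sd=get_image('side')
a=ray(Sd,319.2,306.3,.11);b=ray(Sd,294.2,294.5,.11);print(a,b,np.linalg.norm(a-b),np.arctan2(*(b-a)[1::-1]))
for z in (.11,.13,.15,.16,.18):print(z,proj(Sd,[.515,.0095,z]))
go(.517,.0087,.165,1.165)"
```

```text
[0.48915119 0.01681864 0.11      ] [ 0.53729858 -0.00070093  0.11      ] 0.05123579509891188 -0.3489806425121619
0.11 [305.17626017 300.62331468]
0.13 [305.20187983 290.7406997 ]
0.15 [305.22822911 280.57663242]
0.16 [305.24168718 275.38526991]
0.18 [305.26919078 264.77593314]
t 6.7 tcp [0.5095 0.0058 0.1879] grip 0.128 F [ 0.3 -0.3 -1.9] M [ 0.04 -0.04 -0.02]
[[-0.0064 -0.9159  0.4013]
 [-0.0064  0.4013  0.9159]
 [-1.      0.0033 -0.0084]]
q [ 0.436  0.393 -0.727  1.858  0.31   1.013  0.736]
tool delta mm [22.9 -5.8  5.8]
jaw ang 1.157836214635598 rx needed -0.007163785364402209
rotvec err [-0.007 -0.008 -0.003]
```

play_rows(moves="8 -5.5 5.5 -0.037 -0.008 -0.003 -1;7 0 0 0 0 0 -1;0 0 0 0 0 0 -1")

```text
t: 7.08
tool_pos: [0.5167, 0.009, 0.171]
eef_rot: [-0.925, 1.366, 0.927]
wrist_force: [-0.8, 0.4, -1.2]
grip_width: 0.131
```

```bash
python3 -c "
from h import *
Sd=get_image('side');S=Sd['pixels'];go(.516,.008,.152,1.196)
cv2.imwrite('pics/g8.png',cv2.resize(S[245:345,255:355,::-1],(600,600),interpolation=2))"
```

```text
t 7.125 tcp [0.5169 0.009  0.1713] grip 0.131 F [ 0.5  0.4 -1.1] M [-0.01  0.03  0.03]
[[-1.000e-03 -9.292e-01  3.696e-01]
 [ 3.000e-04  3.696e-01  9.292e-01]
 [-1.000e+00  1.000e-03 -1.000e-04]]
q [ 0.427  0.422 -0.725  1.866  0.333  0.978  0.748]
tool delta mm [19.3  0.4 -1.3]
jaw ang 1.192210926701822 rx needed -0.003789073298178014
rotvec err [-0.004 -0.    -0.001]
```

View pics/g8.png

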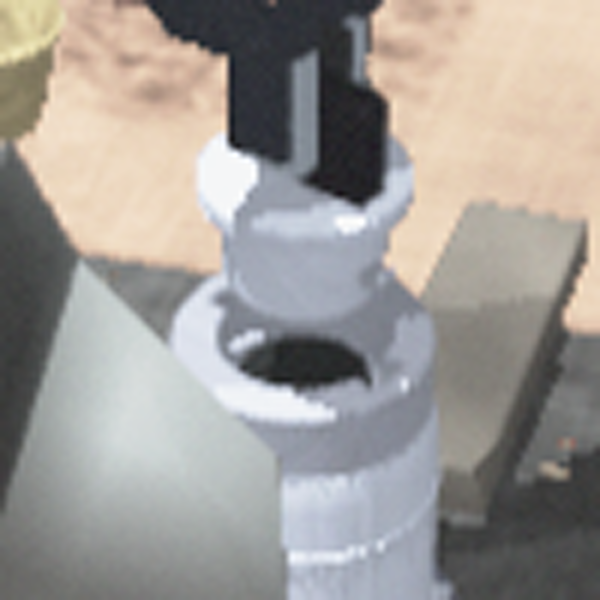

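play_rows(moves="8 0 0 0 0 0 -1;6 0 0 0 0 0 -1;0 0 0 0 0 0 -1")

```text
t: 7.5
tool_pos: [0.5168, 0.009, 0.1563]
eef_rot: [-0.925, 1.366, 0.926]
wrist_force: [0.4, 0.4, -0.8]
grip_width: 0.132
```

```bash
python3 -c "
from h import *
Sd=get_image('side');S=Sd['pixels'];go(.516,.008,.145,1.196)
cv2.imwrite('pics/g9.png',cv2.resize(S[245:345,255:355,::-1],(600,600),interpolation=2))"
```

```text
t 7.55 tcp [0.5169 0.0091 0.1566] grip 0.127 F [-0.1 -0.6 -1.4] M [-0.01 -0.02  0.02]
[[-6.000e-04 -9.290e-01  3.702e-01]
 [ 2.000e-04  3.702e-01  9.290e-01]
 [-1.000e+00  7.000e-04 -0.000e+00]]
q [ 0.418  0.439 -0.716  1.884  0.35   0.948  0.732]
tool delta mm [11.6  0.5 -1.3]
jaw ang 1.1915711987850661 rx needed -0.004428801214933831
rotvec err [-0.004 -0.    -0.001]
```

View pics/g9.png

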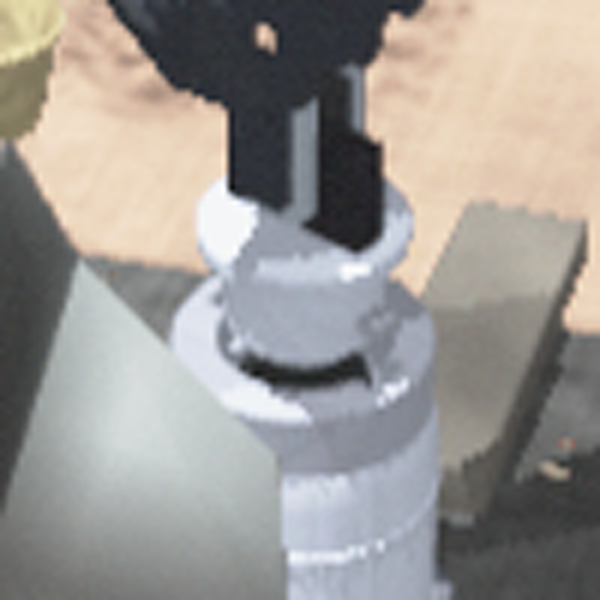

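play_rows(moves="5 0 0 0 0 0 -1;2 0 0 0 0 0 -1;0 0 0 0 0 0 -1")

```text
t: 7.92
tool_pos: [0.5171, 0.0091, 0.1494]
eef_rot: [-0.925, 1.365, 0.926]
wrist_force: [-0.3, 0.1, -1.5]
grip_width: 0.13
```

play_rows(moves="2 0 0 0 0 0 -1;1 0 0 0 0 0 -1;0 0 0 0 0 0 -1")

```text
t: 8.3
tool_pos: [0.5173, 0.009, 0.1464]
eef_rot: [-0.925, 1.365, 0.925]
wrist_force: [-0.4, -0.5, -0.5]
grip_width: 0.133
```

```bash
python3 -c "
from h import *
Sd=get_image('side');S=Sd['pixels'];go(.516,.008,.145,1.196)
cv2.imwrite('pics/g10.png',cv2.resize(S[245:345,255:355,::-1],(600,600),interpolation=2))"
```

```text
t 8.35 tcp [0.5173 0.009  0.1464] grip 0.13 F [-0.5 -1.  -2.7] M [-0.08 -0.03  0.04]
[[ 4.000e-04 -9.288e-01  3.705e-01]
 [ 1.000e-04  3.705e-01  9.288e-01]
 [-1.000e+00 -4.000e-04  2.000e-04]]
q [ 0.411  0.451 -0.709  1.895  0.363  0.926  0.72 ]
tool delta mm [ 1.4  0.9 -1.4]
jaw ang 1.1912873312434646 rx needed -0.004712668756535088
rotvec err [-0.005  0.     0.   ]
```

View pics/g10.png

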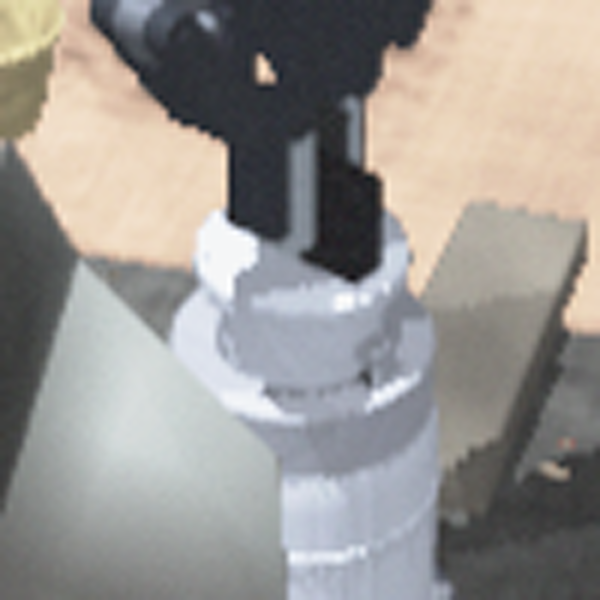

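play_rows(moves="2 0 0 0 0 0 -1;0 0 0 0 0 0 -1")

```text
t: 8.6
tool_pos: [0.5173, 0.0086, 0.1443]
eef_rot: [-0.925, 1.365, 0.925]
wrist_force: [-0.8, -0.3, -1.6]
grip_width: 0.13
```

play_rows(moves="2 0 0 0 0 0 -1;0 0 0 0 0 0 -1")

```text
t: 8.85
tool_pos: [0.5172, 0.0086, 0.1421]
eef_rot: [-0.925, 1.365, 0.925]
wrist_force: [-0.4, 0.2, -1.7]
grip_width: 0.132
```

play_rows(moves="2 0 0 0 0 0 -1;0 0 0 0 0 0 -1")

```text
t: 9.1
tool_pos: [0.5173, 0.0086, 0.1399]
eef_rot: [-0.925, 1.365, 0.925]
wrist_force: [0.1, -1.5, -1.4]
grip_width: 0.13
```

play_rows(moves="2 0 0 0 0 0 -1;0 0 0 0 0 0 -1")

```text
t: 9.35
tool_pos: [0.5173, 0.0085, 0.1378]
eef_rot: [-0.925, 1.365, 0.925]
wrist_force: [0.1, -0.5, -1.9]
grip_width: 0.129
```

play_rows(moves="1.5 0 0 0 0 0 -1;0 0 0 0 0 0 -1")

```text
t: 9.6
tool_pos: [0.5175, 0.0086, 0.1365]
eef_rot: [-0.926, 1.365, 0.924]
wrist_force: [-0.9, -1.2, 0.8]
grip_width: 0.13
```

```bash
python3 -c "
from h import *
Sd=get_image('side');S=Sd['pixels'];go(.516,.008,.145,1.196)
cv2.imwrite('pics/g11.png',cv2.resize(S[245:345,255:355,::-1],(600,600),interpolation=2))"
```

```text
t 9.65 tcp [0.5174 0.0086 0.1365] grip 0.131 F [ 0.2 -1.1  1.3] M [-0.25  0.2  -0.03]
[[ 6.000e-04 -9.287e-01  3.708e-01]
 [-5.000e-04  3.708e-01  9.287e-01]
 [-1.000e+00 -7.000e-04 -3.000e-04]]
q [ 0.404  0.463 -0.701  1.906  0.376  0.906  0.709]
tool delta mm [-8.5  1.1 -1.1]
jaw ang 1.1909191663167258 rx needed -0.005080833683273944
rotvec err [-0.005 -0.     0.001]
```

View pics/g11.png

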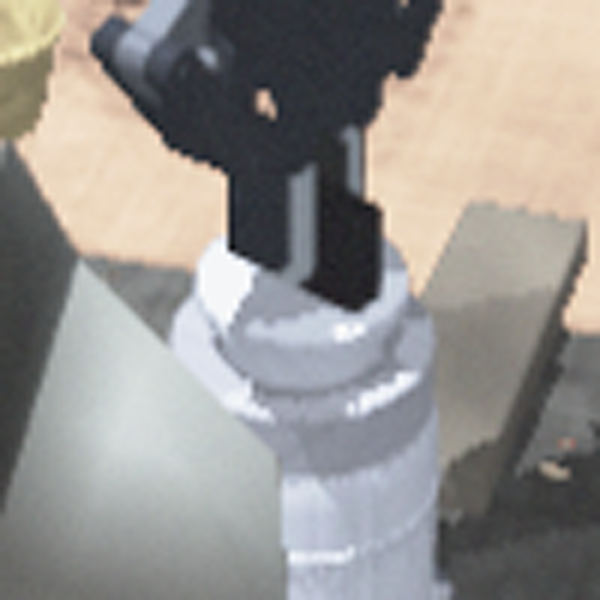

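play_rows(moves="2 0 0 0 0 0 -1;0 0 0 0 0 0 -1")

```text
t: 9.9
tool_pos: [0.5175, 0.0085, 0.1346]
eef_rot: [-0.926, 1.365, 0.924]
wrist_force: [-0.1, -1.6, 1.5]
grip_width: 0.131
```

play_rows(moves="2 0 0 0 0 0 -1;0 0 0 0 0 0 -1")

```text
t: 10.15
tool_pos: [0.5175, 0.0086, 0.1327]
eef_rot: [-0.926, 1.365, 0.924]
wrist_force: [-1.5, -1.2, 2.8]
grip_width: 0.13
```

play_rows(moves="2 0 0 0 0 0 -1;0 0 0 0 0 0 -1")

```text
t: 10.4
tool_pos: [0.5175, 0.0086, 0.1307]
eef_rot: [-0.926, 1.365, 0.924]
wrist_force: [-1.5, -1.9, 2.8]
grip_width: 0.132
```

play_rows(moves="2 0 0 0 0 0 -1;0 0 0 0 0 0 -1")

```text
t: 10.65
tool_pos: [0.5175, 0.0086, 0.1288]
eef_rot: [-0.926, 1.365, 0.924]
wrist_force: [-0.5, -1.4, 4.0]
grip_width: 0.132
```

play_rows(moves="2 0 0 0 0 0 -1;0 0 0 0 0 0 -1")

```text
t: 10.9
tool_pos: [0.5175, 0.0086, 0.127]
eef_rot: [-0.926, 1.365, 0.923]
wrist_force: [-3.0, -1.0, 4.3]
grip_width: 0.13
```

```bash
python3 -c "
from h import *
Sd=get_image('side');S=Sd['pixels'];go(.5175,.0086,.1265,1.191)
cv2.imwrite('pics/g12.png',cv2.resize(S[245:345,255:355,::-1],(600,600),interpolation=2))"
```

```text
t 10.95 tcp [0.5175 0.0086 0.1271] grip 0.131 F [-1.7 -0.9  4.9] M [-0.34  0.53  0.05]
[[ 1.200e-03 -9.287e-01  3.709e-01]
 [-1.400e-03  3.709e-01  9.287e-01]
 [-1.000e+00 -1.700e-03 -8.000e-04]]
q [ 0.396  0.475 -0.694  1.916  0.389  0.886  0.697]
tool delta mm [0.6 0.  0. ]
jaw ang 1.1908318664796687 rx needed -0.00016813352033118178
rotvec err [-0.    -0.001  0.002]
```

View pics/g12.png

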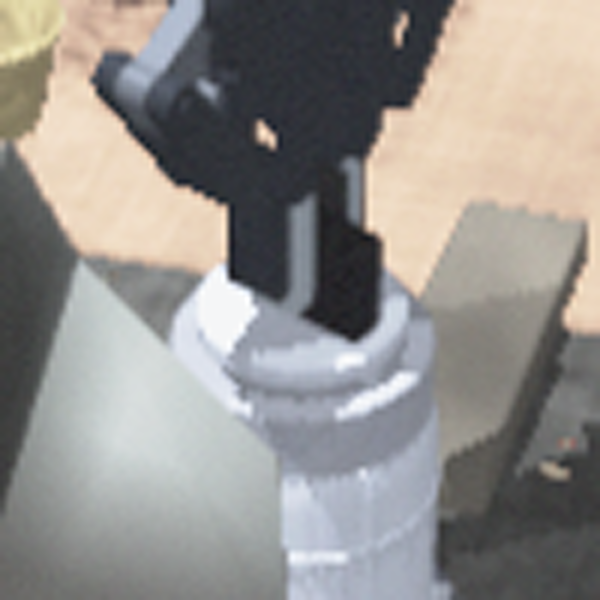

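play_rows(moves="1.2 0 0 0 0 0 -1;0 0 0 0 0 0 -1")

```text
t: 11.2
tool_pos: [0.5175, 0.0086, 0.1262]
eef_rot: [-0.927, 1.365, 0.923]
wrist_force: [-1.7, -0.7, 5.8]
grip_width: 0.131
```

play_rows(moves="1 0 0 0 0 0 -1;0 0 0 0 0 0 -1")

```text
t: 11.45
tool_pos: [0.5176, 0.0086, 0.1256]
eef_rot: [-0.927, 1.365, 0.923]
wrist_force: [-2.0, -1.3, 5.5]
grip_width: 0.132
```

play_rows(moves="0 0 -0.1 0.06 0 0 -1;0 0 0 0 0 0 -1")

```text
t: 11.7
tool_pos: [0.5177, 0.0085, 0.126]
eef_rot: [-0.88, 1.386, 0.875]
wrist_force: [-1.4, -2.0, 6.3]
grip_width: 0.129
```

```bash
python3 -c "
from h import *
go(.5175,.0086,.126,1.131)"
```

```text
t 11.7 tcp [0.5177 0.0085 0.126 ] grip 0.129 F [-1.4 -2.   6.3] M [-0.3   0.64 -0.02]
[[ 0.0022 -0.9039  0.4277]
 [-0.0021  0.4276  0.9039]
 [-1.     -0.0029 -0.001 ]]
q [ 0.384  0.472 -0.677  1.919  0.382  0.88   0.642]
tool delta mm [-0.   0.2 -0. ]
jaw ang 1.128902430586314 rx needed -0.0020975694136859957
rotvec err [-0.002 -0.001  0.003]
```

play_rows(moves="0.3 0 -0.2 0.08 -0.001 0.003 -1;0 0 0 0 0 0 -1")

```text
t: 11.95
tool_pos: [0.5179, 0.0083, 0.126]
eef_rot: [-0.815, 1.412, 0.814]
wrist_force: [-2.2, -1.4, 5.2]
grip_width: 0.125
```

play_rows(moves="0.3 0 -0.2 0.08 0 0 -1;0 0 0 0 0 0 -1")

```text
t: 12.2
tool_pos: [0.518, 0.0081, 0.1261]
eef_rot: [-0.752, 1.436, 0.751]
wrist_force: [-1.5, -0.9, 7.1]
grip_width: 0.128
```

```bash
python3 -c "
from h import *
go(.5175,.0086,.126,.97)"
```

```text
t 12.2 tcp [0.518  0.0081 0.1261] grip 0.128 F [-1.5 -0.9  7.1] M [-0.42  0.56 -0.08]
[[ 1.000e-03 -8.212e-01  5.706e-01]
 [-2.000e-04  5.706e-01  8.212e-01]
 [-1.000e+00 -9.000e-04  4.000e-04]]
q [ 0.358  0.462 -0.636  1.919  0.354  0.872  0.504]
tool delta mm [0.1 0.6 0.1]
jaw ang 0.9635733095572903 rx needed -0.006426690442709493
rotvec err [-0.006  0.     0.001]
```

play_rows(moves="0.2 0 -0.2 0.08 0 0 -1;0 0 0 0 0 0 -1;0.2 0 -0.2 0.08 0 0 -1;0 0 0 0 0 0 -1")

```text
t: 12.7
tool_pos: [0.5179, 0.0078, 0.1263]
eef_rot: [-0.625, 1.478, 0.623]
wrist_force: [-2.8, -1.7, 4.9]
grip_width: 0.129
```

play_rows(moves="0.2 0 -0.2 0.08 0 0 -1;0 0 0 0 0 0 -1;0.2 0 -0.2 0.08 0 0 -1;0 0 0 0 0 0 -1")

```text
t: 13.2
tool_pos: [0.5178, 0.0077, 0.1265]
eef_rot: [-0.497, 1.511, 0.495]
wrist_force: [-1.4, -1.1, 5.5]
grip_width: 0.132
```

```bash
python3 -c "
from h import *
Sd=get_image('side');S=Sd['pixels'];go(.5175,.0086,.126,.391)
cv2.imwrite('pics/g13.png',cv2.resize(S[245:345,255:355,::-1],(600,600),interpolation=2))"
```

```text
t 13.25 tcp [0.5178 0.0077 0.1265] grip 0.133 F [-2.6 -1.   5.6] M [-0.3   0.58 -0.08]
[[ 2.300e-03 -5.925e-01  8.056e-01]
 [-9.000e-04  8.056e-01  5.925e-01]
 [-1.000e+00 -2.100e-03  1.400e-03]]
q [ 0.3    0.442 -0.554  1.925  0.305  0.855  0.221]
tool delta mm [0.5 0.9 0.3]
jaw ang 0.6341744586452897 rx needed 0.24317445864528953
rotvec err [0.243 0.002 0.002]
```

View pics/g13.png

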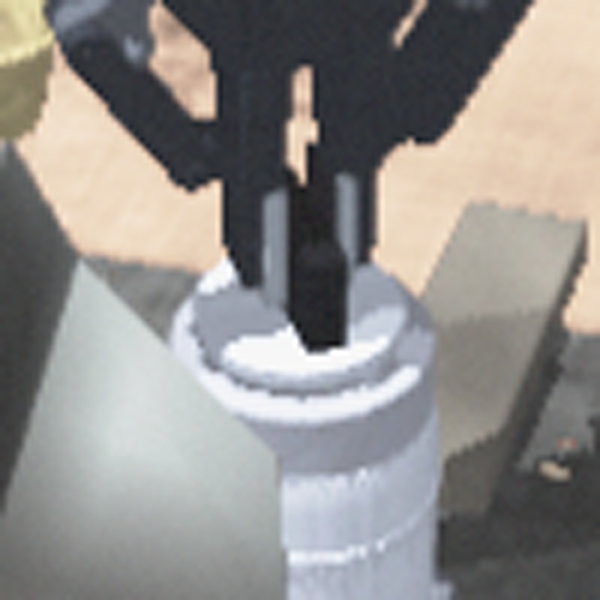

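play_rows(moves="0.3 0 -0.2 0.08 0 0 -1;0 0 0 0 0 0 -1;0.2 0 -0.1 0.05 0 0 -1;0 0 0 0 0 0 -1")

```text
t: 13.75
tool_pos: [0.5177, 0.0076, 0.1266]
eef_rot: [-0.393, 1.532, 0.39]
wrist_force: [-2.6, -1.0, 5.7]
grip_width: 0.131
```

```bash
python3 -c "
from h import *
go(.5175,.0086,.126,.391)"
```

```text
t 13.75 tcp [0.5177 0.0076 0.1266] grip 0.131 F [-2.6 -1.   5.7] M [-0.32  0.62 -0.06]
[[ 0.003  -0.4796  0.8775]
 [-0.0012  0.8775  0.4796]
 [-1.     -0.0025  0.0021]]
q [ 0.276  0.435 -0.521  1.928  0.286  0.849  0.105]
tool delta mm [0.6 1.  0.3]
jaw ang 0.5001539425779638 rx needed 0.10915394257796374
rotvec err [0.109 0.002 0.002]
```

Turned 0.69 so far with no resistance; on in smaller steps to feel the stop.

play_rows(moves="0.2 0 -0.1 0.04 0 0 -1;0 0 0 0 0 0 -1;0.2 0 0 0.03 0 0 -1;0 0 0 0 0 0 -1")

```text
t: 14.25
tool_pos: [0.5176, 0.0076, 0.1266]
eef_rot: [-0.338, 1.542, 0.334]
wrist_force: [-1.2, -0.7, 5.1]
grip_width: 0.131
```

```bash
python3 -c "
from h import *
go(.5175,.0086,.126,.391)"
```

```text
t 14.25 tcp [0.5176 0.0076 0.1266] grip 0.131 F [-1.2 -0.7  5.1] M [-0.22  0.59  0.01]
[[ 0.0032 -0.4153  0.9097]
 [-0.0017  0.9097  0.4153]
 [-1.     -0.0028  0.0022]]
q [ 0.263  0.431 -0.503  1.929  0.276  0.846  0.042]
tool delta mm [0.6 1.  0.4]
jaw ang 0.4282789011515691 rx needed 0.037278901151569066
rotvec err [0.037 0.002 0.003]
```

play_rows(moves="0.1 0 0 0.035 0 0 -1;0 0 0 0 0 0 -1")

```text
t: 14.5
tool_pos: [0.5174, 0.0076, 0.1267]
eef_rot: [-0.31, 1.546, 0.306]
wrist_force: [-2.2, -0.8, 4.0]
grip_width: 0.133
```

```bash
python3 -c "
from h import *
go(.5175,.0086,.126,.391)"
```

```text
t 14.5 tcp [0.5174 0.0076 0.1267] grip 0.133 F [-2.2 -0.8  4. ] M [-0.29  0.54  0.04]
[[ 0.0032 -0.3824  0.924 ]
 [-0.002   0.924   0.3824]
 [-1.     -0.003   0.0022]]
q [ 0.256  0.429 -0.495  1.93   0.271  0.845  0.011]
tool delta mm [0.7 0.9 0.4]
jaw ang 0.3924223097695058 rx needed 0.0014223097695058584
rotvec err [0.001 0.002 0.003]
```

play_rows(moves="0.1 0 0 0.035 0 0 -1;0 0 0 0 0 0 -1")

```text
t: 14.75
tool_pos: [0.5168, 0.0075, 0.1267]
eef_rot: [-0.282, 1.551, 0.278]
wrist_force: [-1.0, -0.4, 5.5]
grip_width: 0.134
```

```bash
python3 -c "
from h import *
go(.5175,.0086,.126,.391)"
```

```text
t 14.75 tcp [0.5168 0.0075 0.1267] grip 0.134 F [-1.  -0.4  5.5] M [-0.25  0.53  0.13]
[[ 0.0021 -0.3493  0.937 ]
 [-0.0025  0.937   0.3493]
 [-1.     -0.0031  0.0011]]
q [ 0.249  0.427 -0.486  1.931  0.266  0.844 -0.02 ]
tool delta mm [0.7 0.8 1. ]
jaw ang 0.35681183891823004 rx needed -0.03418816108177003
rotvec err [-0.034  0.001  0.003]
```

play_rows(moves="0 0 0 0.03 0 0 -1;0 0 0 0 0 0 -1")

```text
t: 15.0
tool_pos: [0.5165, 0.0074, 0.1268]
eef_rot: [-0.26, 1.554, 0.254]
wrist_force: [-1.6, -1.1, 3.7]
grip_width: 0.13
```

```bash
python3 -c "
from h import *
go(.5175,.0086,.126,.391)"
```

```text
t 15.0 tcp [0.5165 0.0074 0.1268] grip 0.13 F [-1.6 -1.1  3.7] M [-0.3   0.42  0.46]
[[ 1.900e-03 -3.218e-01  9.468e-01]
 [-3.100e-03  9.468e-01  3.218e-01]
 [-1.000e+00 -3.600e-03  7.000e-04]]
q [ 0.244  0.426 -0.479  1.932  0.262  0.843 -0.046]
tool delta mm [0.7 0.8 1.3]
jaw ang 0.32766985966913115 rx needed -0.06333014033086881
rotvec err [-0.063  0.001  0.004]
```

play_rows(moves="-1.5 0 0 -0.015 0 0 -1;0 0 0 0 0 0 -1;-1.5 0 0 0 0 0 -1;0 0 0 0 0 0 -1")

```text
t: 15.5
tool_pos: [0.5165, 0.0075, 0.1297]
eef_rot: [-0.273, 1.553, 0.268]
wrist_force: [-1.1, -0.8, 5.1]
grip_width: 0.129
```

play_rows(moves="-1 0 0 0 0 0 -1;0 0 0 0 0 0 -1")

```text
t: 15.75
tool_pos: [0.5165, 0.0075, 0.1307]
eef_rot: [-0.273, 1.553, 0.268]
wrist_force: [-1.6, -1.1, 3.4]
grip_width: 0.128
```

```bash
python3 -c "
from h import *
go(.5175,.0086,.126,.34)"
```

```text
t 15.75 tcp [0.5165 0.0075 0.1307] grip 0.128 F [-1.6 -1.1  3.4] M [-0.26  0.41  0.18]
[[ 1.600e-03 -3.376e-01  9.413e-01]
 [-2.800e-03  9.413e-01  3.376e-01]
 [-1.000e+00 -3.100e-03  5.000e-04]]
q [ 0.249  0.421 -0.485  1.927  0.26   0.853 -0.028]
tool delta mm [4.7 0.7 1.3]
jaw ang 0.3443959550559243 rx needed 0.004395955055924272
rotvec err [0.004 0.001 0.003]
```

play_rows(moves="-1 0 0 0 0 0 -1;0 0 0 0 0 0 -1")

```text
t: 16.0
tool_pos: [0.5165, 0.0075, 0.1317]
eef_rot: [-0.273, 1.553, 0.268]
wrist_force: [-0.9, -1.3, 2.2]
grip_width: 0.133
```

play_rows(moves="-1 0 0 0 0 0 -1;0 0 0 0 0 0 -1")

```text
t: 16.25
tool_pos: [0.5165, 0.0075, 0.1326]
eef_rot: [-0.273, 1.553, 0.268]
wrist_force: [-0.3, -1.5, 1.6]
grip_width: 0.129
```

```bash
python3 -c "
from h import *
go(.5175,.0086,.126,.34)"
```

```text
t 16.25 tcp [0.5165 0.0075 0.1326] grip 0.129 F [-0.3 -1.5  1.6] M [-0.25  0.35  0.17]
[[ 1.500e-03 -3.377e-01  9.413e-01]
 [-2.700e-03  9.413e-01  3.377e-01]
 [-1.000e+00 -3.000e-03  5.000e-04]]
q [ 0.25   0.419 -0.486  1.925  0.258  0.857 -0.026]
tool delta mm [6.6 0.7 1.3]
jaw ang 0.3444705790486337 rx needed 0.004470579048633461
rotvec err [0.004 0.001 0.003]
```

play_rows(moves="-1 0 0 0 0 0 -1;0 0 0 0 0 0 -1")

```text
t: 16.5
tool_pos: [0.5164, 0.0074, 0.133]
eef_rot: [-0.272, 1.553, 0.268]
wrist_force: [1.2, -1.7, -1.3]
grip_width: 0.134
```

play_rows(moves="-0.7 0 0 0 0 0 -1;0 0 0 0 0 0 -1")

```text
t: 16.75
tool_pos: [0.5164, 0.0074, 0.133]
eef_rot: [-0.272, 1.554, 0.268]
wrist_force: [2.0, -0.9, -4.3]
grip_width: 0.129
```

play_rows(moves="0.5 0 0 0 0 0 -1;0 0 0 0 0 0 -0.6;0 0 0 0 0 0 -0.4;0 0 0 0 0 0 -0.2;0 0 0 0 0 0 0")

```text
t: 17.38
tool_pos: [0.517, 0.0081, 0.134]
eef_rot: [-0.272, 1.552, 0.268]
wrist_force: [0.7, 0.7, -0.3]
grip_width: 0.497
```

play_rows(moves="-10 0 0 0 0 0 0;-30 0 0 0 0 0 0;-40 0 0 0 0 0 0;-40 0 0 0 0 0 0;0 0 0 0 0 0 0")

```text
t: 18.0
tool_pos: [0.5166, 0.0089, 0.2602]
eef_rot: [-0.272, 1.551, 0.27]
wrist_force: [-0.6, -0.3, -0.5]
grip_width: 0.5
```

```bash
python3 -c "
from h import *
Sd=get_image('side');S=Sd['pixels'];T=get_image('top')['pixels'];go(.5175,.0086,.126,.34)
print(proj(Sd,[.516,.0095,.127]))
cv2.imwrite('pics/g14.png',cv2.resize(S[245:345,255:355,::-1],(600,600),interpolation=2))
cv2.imwrite('pics/g15.png',np.vstack([T[:300,:,::-1],S[150:450,:,::-1]]))"
```

```text
t 18.1 tcp [0.5149 0.0083 0.2571] grip 0.499 F [ 0.3 -0.9 -1.3] M [ 0.01  0.03 -0.03]
[[-1.900e-03 -3.382e-01  9.411e-01]
 [-1.400e-03  9.411e-01  3.382e-01]
 [-1.000e+00 -7.000e-04 -2.200e-03]]
q [ 0.297  0.286 -0.525  1.765  0.158  1.134  0.067]
tool delta mm [131.1  -0.5   2.8]
jaw ang 0.344977931566148 rx needed 0.004977931566148008
rotvec err [ 0.005 -0.002  0.001]
[304.60572065 292.12976979]
```

View pics/g14.png

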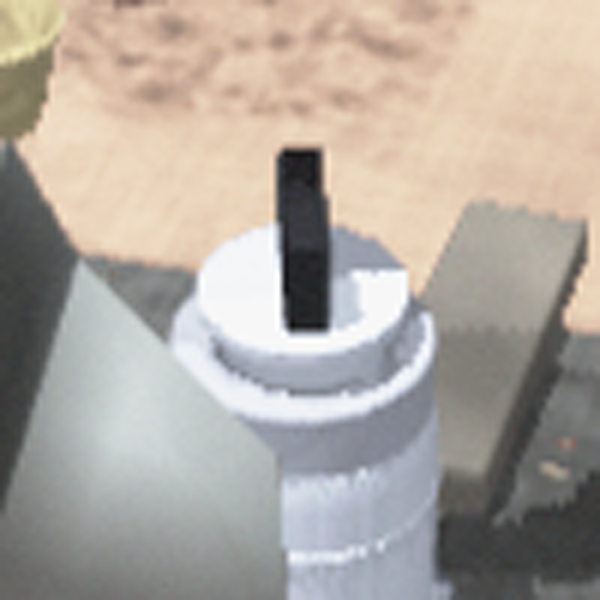

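View pics/g15.png

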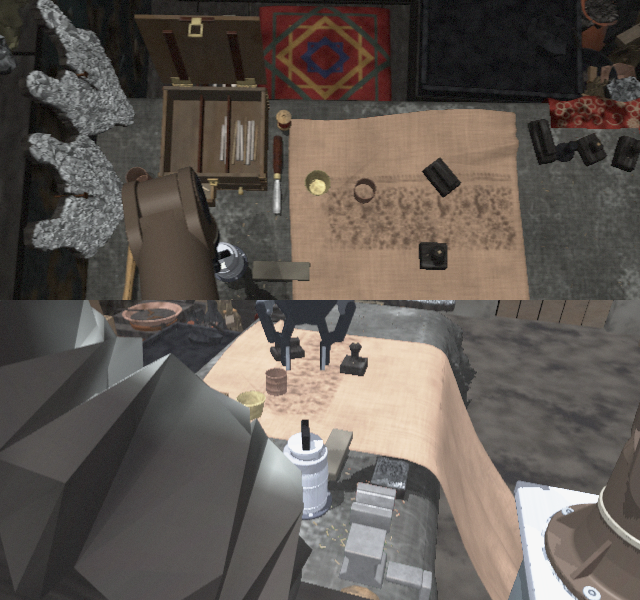

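```bash
python3 -c "
from h import *
S=get_image('side')
g=cv2.cvtColor(S['pixels'],cv2.COLOR_RGB2GRAY)
c=np.array([.5145,.0085])
for z in (.084,.087,.091,.095):
  P=np.array([proj(S,[*(c+.029*np.array([np.cos(a),np.sin(a)])),z+.036]) for a in np.linspace(0,6.28,60)])
  B=[proj(S,[*c,z+.066])]
  print(z,'disc top v range',P[:,1].min().round(1),P[:,1].max().round(1),'u',P[:,0].min().round(1),P[:,0].max().round(1),'bar top',B[0].round(1))
P=np.array([proj(S,[*(c+.036*np.array([np.cos(a),np.sin(a)])),.110]) for a in np.linspace(0,6.28,60)])
print('ring',P.min(0),P.max(0))
cv2.imwrite('pics/g16.png',cv2.resize(S['pixels'][265:325,275:335,::-1],(600,600),interpolation=cv2.INTER_NEAREST))
print(arm.observe()['t'])"
```

```text
0.084 disc top v range 284.8 306.8 u 287.7 323.6 bar top [305.7 280.3]
0.087 disc top v range 283.3 305.3 u 287.7 323.6 bar top [305.7 278.7]
0.091 disc top v range 281.4 303.2 u 287.7 323.6 bar top [305.7 276.7]
0.095 disc top v range 279.4 301.2 u 287.6 323.7 bar top [305.7 274.6]
ring [283.53307952 287.12960352] [327.69661991 314.67921449]
18.15
```

View pics/g16.png

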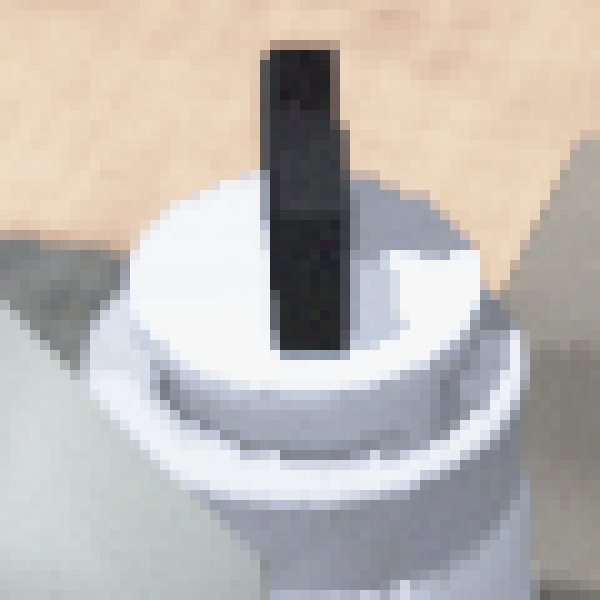

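```bash
python3 -c "
from rig import arm
print(arm.close_job())"
```

```text
the job is handed in; nothing more can be done
None
```

The cap is in the canister and, as far as I can measure, latched. I handed the job in at about t = 18 s; it reports no verdict.

- **Insertion:** I picked the cap up by its bar and lined it up with the slots I could see, so it went in without a search. Spring contact came at a cap height of about 94.5 mm, and I pushed on to about 84 mm.
- **Turn and latch:** I turned it about 0.85 rad clockwise until I felt the stop (0.46 N m about the vertical). I then let it rise about 6.4 mm until it met the pocket roof at about 91 mm, and let go. I never read more than about 7 N vertically at the wrist.
- **Last checks:**
  - The released cap measures about 90–91 mm high in the side image, upright and visually centred.
  - The gripper is clear, about 13 cm above where it let go, reading no significant force.
  - The bystanders look unmoved in the final pictures.
- **What disagreed:** The top camera gave positions about 3–4 mm off those from the side camera and the arm, so I went with the latter two. The slot angle read -0.40 rad from the top and -0.35 from the side. I used about -0.38, and the lugs went straight in.

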